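# Purge, seal and log the parchment tubes

### The job

Purge and seal the roll tubes on the nitrogen stand: first, with all the caps still raised, throw the valve lever into the PURGE notch (three pips, leaning away from you); with it purging, press every raised cap fully home, then bring the lever back to the upright HOLD notch (two pips). After that take the hand scanner and log each tube in socket order, starting at the end farthest from the valve, by holding the beam steady on the barcode label on its cap for a good second; finish by laying the scanner flat and lengthwise on the middle of its charging pad, and do not disturb the other things on the desk.

Things in the scene. Friction and masses are not known exactly. Their poses are not given: they have to be found in the camera images.
- stand: nitrogen purge stand, fixed: aluminium block 100 mm deep (x), 480 long (y), top 45 above the desk; round sockets at its y = +140, +62, -16, -94, x = 0; grey gas bottle lying behind (78 high); lever valve at its -y end. Origin on the desk between the sockets; x points away from the robot, z up; turned up to 0.12 rad. Lever pivot: x -30, y -205, z 75 mm, axis along y
- lever (a joint): lever angle, rad: 0 upright, positive leaning away from the robot (stand's +x), stops at +-0.60. A spring pawl rides on a quadrant with three notches: CLOSED -0.55 (one pip), HOLD 0 (two), PURGE +0.55 (three). It snaps in from within 0.08 rad; leaving a notch takes about 7 N at the ball; in between the lever stays about where it is left. Starts between CLOSED and half-way to HOLD
- lever_ball (a point): centre of the lever's black ball grip, 36 mm diameter, 120 mm from the pivot; pinch it across the stand's y and lead it along its arc, or push it
- cap1 (a joint): lift of the white snap cap (62 mm diameter, 26 tall) on tube 1, m: 0 fully home (sealed), 0.014 raised. About 8 N straight down starts it; it clicks over half-way and stays at either end. Starts raised. Tube 1: first (farthest from the valve) socket, grey, 54 mm diameter, 175 tall, standing 27 mm deep in it. Only two or three of the four tubes are there; the others read None
- label1 (a point): centre of the barcode label (44 x 30 mm, facing up) on tube 1's cap, level with the cap's flat top face: 197.5 mm above the desk when the cap is home, 14 mm more when raised
- cap2 (a joint): lift of the white snap cap (62 mm diameter, 26 tall) on tube 2, m: 0 fully home (sealed), 0.014 raised. About 8 N straight down starts it; it clicks over half-way and stays at either end. Starts raised. Tube 2: second socket, grey, 54 mm diameter, 160 tall, standing 27 mm deep in it. Only two or three of the four tubes are there; the others read None
- label2 (a point): centre of the barcode label (44 x 30 mm, facing up) on tube 2's cap, level with the cap's flat top face: 182.5 mm above the desk when the cap is home, 14 mm more when raised
- cap3 (a joint): lift of the white snap cap (62 mm diameter, 26 tall) on tube 3, m: 0 fully home (sealed), 0.014 raised. About 8 N straight down starts it; it clicks over half-way and stays at either end. Starts raised. Tube 3: third socket, grey, 54 mm diameter, 175 tall, standing 27 mm deep in it. Only two or three of the four tubes are there; the others read None
- label3 (a point): centre of the barcode label (44 x 30 mm, facing up) on tube 3's cap, level with the cap's flat top face: 197.5 mm above the desk when the cap is home, 14 mm more when raised
- cap4 (a joint): lift of the white snap cap (62 mm diameter, 26 tall) on tube 4, m: 0 fully home (sealed), 0.014 raised. About 8 N straight down starts it; it clicks over half-way and stays at either end. Starts raised. Tube 4: fourth (next to the valve) socket, grey, 54 mm diameter, 160 tall, standing 27 mm deep in it. Only two or three of the four tubes are there; the others read None
- label4 (a point): centre of the barcode label (44 x 30 mm, facing up) on tube 4's cap, level with the cap's flat top face: 182.5 mm above the desk when the cap is home, 14 mm more when raised
- scanner: the hand scanner, 145 mm long, 180 g, loose, lying flat: a grey handle 110 x 42 x 36 mm (its x -80 to +30 mm) and a wider black head 46 x 60 x 32 mm (x +24 to +70 mm, z 6 to 38 mm). Origin on its underside, x towards the head, z up
- scanner_grip (a point): where to hold the scanner: in the handle, over its centre of mass, 20 mm above the underside, 10 mm behind the origin; grip across the 42 mm width
- window (a point): centre of the scanner's window, at the front of the head (70 mm ahead of the origin, 20 above the underside). This point's x axis is the beam: forward and 60 degrees down when the scanner is level. No trigger: it reads a label when held still on it for 1 s, the label centre within 12 mm of the beam axis and 30 to 110 mm (best 70) along it
- pad: the scanner's charging pad, a black rubber mat 200 mm (its x) x 90 mm x 8 mm fixed to the desk; origin under its centre. The scanner starts on it
- weight: a brass paperweight, 48 mm diameter, 54 mm tall; bystander, origin under its centre
- brush: a dusting brush, 160 mm long, lying in front of the stand; bystander
- loupe: a standing magnifier, 48 mm diameter, 42 mm tall; bystander, origin under its centre
- folio_box: a flat grey archive box, 260 x 190 x 72 mm; bystander, origin under its centre
- canister: a jar with a black lid, 70 mm diameter, 130 mm tall; bystander, origin under its centre
There are look-alikes about, which are no part of the job. Several things have the shape of the pad; the one meant has the colours described above.

How it is judged:
By the outcome, as a careful person would: the job done as asked, in the order asked, and still so for the second after the job is handed in, with the robot touching nothing.
Of tube1, tube2, tube3, tube4 only 2 to 3 are there at a start; the rules pass over those that are not, and their reading is None.
At some moment in a run one of scanner may be knocked a few centimetres aside while the robot is not near it.
Once in a run the grip may slacken for a moment while it holds something.
It also fails if it takes over 210 s, if anything falls off the work surface, if the arm or the gripper's body presses on something with over 40 N, if the wrist force passes 120 N, or if a joint passes its speed limit or range.

### The arm

A 6-joint arm with a two-finger parallel gripper is mounted at the origin on the work surface. World frame = base frame: x ahead of the robot, y to its left, z up, the work surface at z = 0. Lengths are in m, angles in rad, forces in N, time in s.
With the tool pointing down it reaches from about 0.425 to 0.95 m from the base axis. Payload 3.5 kg.
Tool frame: the origin (TCP) lies between the finger pads; the fingertips stand 19 mm ahead of it and the grasp point (between the pads) is the TCP; z points along the fingers, y is the line along which they close (so a half turn about z gives the same grasp; the last joint's range is limited). The gripper opens to 85 mm and grips with 20 to 120 N. Pads are 22 mm wide; open, the fingers measure 114 mm over their backs; the gripper's body (76 mm by 85 mm) begins 54 mm behind the grasp point. The pads swing forward as they close: fully open they stand 13 mm farther back than shut.
Start: joints at [-1.305, 0.286, 1.577, -0, 1.279, -0.15], TCP at [0.273, -0.617, 0.218] pointing down, gripper open.
Joint ranges: [-2.77, 2.77], [-0.9, 2.22], [0.21, 2.48], [-1.53, 4.67], [0.24, 2.81], [-2.84, 2.84]. Speed limits (rad/s): [2.79, 2.79, 3.14, 3.14, 3.14, 3.14].

### API

Orientations are given as a unit quaternion [x, y, z, w].
In Python, from plant import monitor, eyes, ctrl gives the robot as it stands.
- The arm moves only by the shell command python3 -m handwheel 'ROWS' [FORCE]. ROWS is JSON, a list of rows, each a list of 7 numbers: the shift along the tool's x, y, z in units of 40 cm (1.0 is 40 cm), then the turn, a rotation vector about the tool's x, y, z in units of pi rad (1.0 is pi rad), then the opening, from -1 (shut) to 1 (fully open). A call has 1 to 12 rows; each row is the pose to reach, as a shift and turn from the pose commanded when the call began, along the tool's axes at that moment, turning the shorter way round; what a row does not reach only later rows make up. A row lasts 1/8 s, in which the tool goes at most 62.5 mm and 10.7 degrees, less where a joint would pass 70% of its speed; a pose out of reach is approached as far as the arm can. A call with a number of a shift or a turn outside -1 to 1 is refused whole. A call with a gripper value outside its range is refused whole. The fingers move at their own pace and stop on an object; FORCE is the grip in N (left out, the last holds). Time passes only in rows, so rows that repeat a pose let the fingers close. It gives the time, the measured TCP pose, the force, the opening and the grip force at its end, in the units of the state.
- monitor.get_state(): the state, without advancing time (a new reading comes with each control period).
- eyes.read_camera(name): name is "scene" or "top" or "wrist"; returns the picture (480x640x3 uint8, red, green, blue); there is no depth.
- eyes.camera_params(name): a dict with "K" (3x3 intrinsics, pixels), "k1" (the pictures are not rectified: a ray, as slopes to the right and down, at radius r is drawn at 1 + k1 r^2 times it, then the intrinsics apply), "R" (3x3) and "t" (3): a world point X has camera coordinates R X + t. Camera axes: x right, y down, z forward; pixel columns grow to the right and rows downward; lengths in m; the calibration is good to about 2 mm. A picture is of the moment at which its call begins: read the wrist's pose just before it. camera_params takes no time and is no camera call; for the wrist camera it gives the pose at the moment of the call.
- ctrl.sign_off(): hands the job in; it is judged then, once.
The state is a dict: "time": time; "qpos": joint angles; "dq": joint speeds; "joint_efforts": joint torques, N m; "eef_pos": TCP position; "tcp_rot": TCP orientation; "contact_force": force on the tool from outside, world axes, zero at the start; "wrist_torque": the same for the moment, N m; "opening": opening from 0.0 (shut) to 1.0 (fully open); "finger_force": force on a finger pad.
Only numpy, scipy, OpenCV 4.12 (cv2) and the standard library are available. Lean on these libraries where they do the work, as an engineer would, in place of code of your own. Each camera call takes 0.05 s, during which the arm holds its last target. There are 200 camera calls.

## Working session

There is one attempt and no reset: what is moved stays moved. The work goes in short steps, Python scripts to look and compute and a shell command to move; the robot and the scene stay as the last step left them, time stands still between calls to the robot, and variables do not carry over. Pictures are saved under pics/ and viewed, at most 14 in all, crops included, and the job is handed in when it is done.

```bash
ls; mkdir -p pics
cat > h.py <<'E'
import numpy as np, cv2
from scipy.spatial.transform import Rotation as Ro
from plant import monitor, eyes, ctrl
def snap(n,f=None):
    p=eyes.camera_params(n); im=eyes.read_camera(n)
    if f: cv2.imwrite('pics/'+f,im[:,:,::-1])
    return im,p
def ray(p,uv):
    K=np.array(p['K']);k1=p['k1']
    d=(np.array(uv,float)-K[:2,2])/[K[0,0],K[1,1]]
    x=d.copy()
    for _ in range(30): x=d/(1+k1*(x@x))
    R=np.array(p['R']);t=np.array(p['t'])
    r=R.T@np.r_[x,1]; return -R.T@t, r/np.linalg.norm(r)
def onz(p,uv,z):
    o,r=ray(p,uv); return o+r*(z-o[2])/r[2]
def proj(p,X):
    c=np.array(p['R'])@X+p['t'];s=c[:2]/c[2];s=s*(1+p['k1']*(s@s));K=np.array(p['K'])
    return s*[K[0,0],K[1,1]]+K[:2,2]
def tri(a,b):
    A=np.zeros((3,3));B=np.zeros(3)
    for o,r in (a,b):
        P=np.eye(3)-np.outer(r,r);A+=P;B+=P@o
    return np.linalg.solve(A,B)
def row(pos,R=None):
    "row units from current measured pose to world pos, rotation matrix R"
    s=monitor.get_state();R0=Ro.from_quat(s['tcp_rot'])
    d=R0.inv().apply(np.array(pos)-s['eef_pos'])/.4
    r=np.zeros(3) if R is None else (R0.inv()*Ro.from_matrix(R)).as_rotvec()/np.pi
    return np.round(np.r_[d,r],4)
E
cat > a.py <<'E'
from h import *
for n in('scene','top','wrist'):
    im,p=snap(n,n+'0.png');print(n,np.round(p['K'],1).tolist(),p['k1'],np.round(p['R'],3).tolist(),np.round(p['t'],3))
print(monitor.get_state())
E
python3 a.py
```

```text
pics
scene [[596.7, 0.0, 326.2], [0.0, 596.7, 242.8], [0.0, 0.0, 1.0]] -0.13839470268196283 [[0.344, 0.939, -0.013], [0.53, -0.206, -0.823], [-0.775, 0.276, -0.568]] [-0.236 -0.1    1.81 ]
top [[488.1, 0.0, 317.4], [0.0, 488.1, 239.9], [0.0, 0.0, 1.0]] -0.06386218842540482 [[-0.013, -1.0, -0.009], [-0.982, 0.015, -0.189], [0.189, 0.006, -0.982]] [0.098 0.44  1.514]
wrist [[374.9, 0.0, 317.5], [0.0, 374.9, 234.2], [0.0, 0.0, 1.0]] -0.009716398426308004 [[0.403, -0.915, -0.003], [-0.864, -0.382, 0.327], [-0.3, -0.13, -0.945]] [-0.674 -0.043  0.382]
{'time': 0.15, 'qpos': array([-1.30498801e+00,  2.87004056e-01,  1.57783605e+00,  1.81126363e-05,
        1.27860058e+00, -1.50007195e-01]), 'dq': array([ 0.00056953, -0.0016097 , -0.0051955 ,  0.00024575,  0.00018897,
       -0.00277326]), 'joint_efforts': array([ 7.24894489e-04, -4.06605148e+01, -2.93139482e+01, -1.28659581e-04,
        3.93494644e-03, -1.12215304e-05]), 'eef_pos': array([ 0.27254222, -0.61694981,  0.21683955]), 'tcp_rot': array([ 9.78465045e-01,  2.06410519e-01, -4.48156721e-05, -9.22969720e-04]), 'contact_force': array([-0.64166459,  0.20141986, -1.1472111 ]), 'wrist_torque': array([ 0.03234637, -0.03530895,  0.01376361]), 'finger_force': 0.0, 'opening': 0.998916659516701}
```

View pics/top0.png

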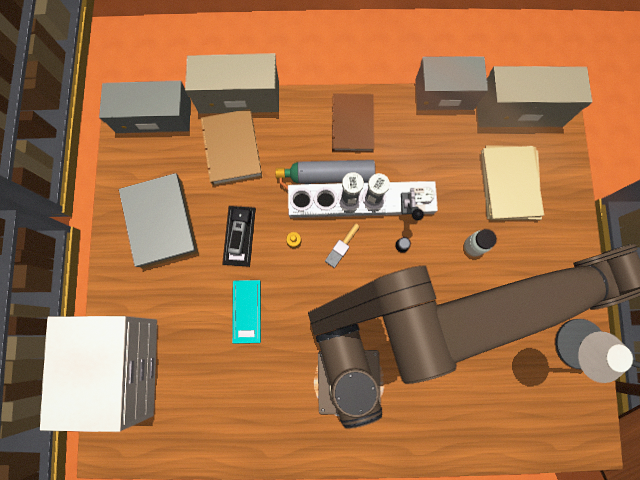

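View pics/scene0.png

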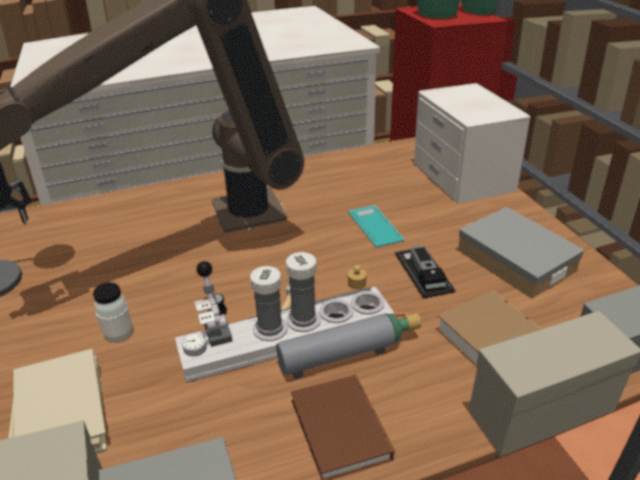

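Top view: stand at (362,199), with tubes in the last two sockets at caps (352,185) and (378,187). The lever is near (417,214). The black pad with the scanner is at (239,236); its look-alike is the teal mat at (246,311). Other things: weight (294,240), brush (342,246), dark object (403,243), jar (480,243), box (158,220). Next I'll check the choice in one close crop.

Run:
```python
import cv2,numpy as np
a=cv2.imread('pics/top0.png');b=cv2.imread('pics/scene0.png')
c1=cv2.resize(a[170:260,330:450],(400,300),interpolation=3)
c2=cv2.resize(a[195:275,205:312],(400,300),interpolation=3)
c3=cv2.resize(b[240:360,170:330],(400,300),interpolation=3)
c4=cv2.resize(b[230:310,380:487],(400,300),interpolation=3)
cv2.imwrite('pics/c1.png',np.vstack([np.hstack([c1,c2]),np.hstack([c3,c4])]))
```

```text
(no output)
```

View pics/c1.png

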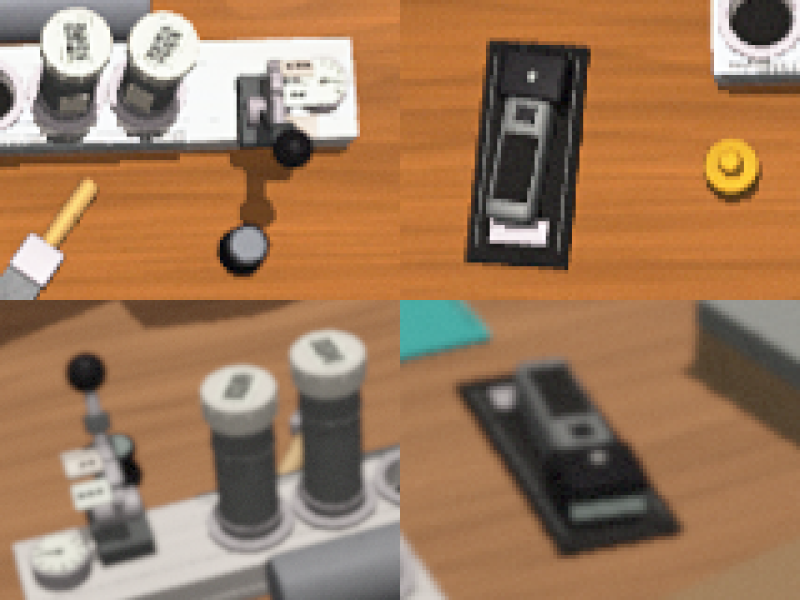

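Crop: the ball is at top (417,214) and scene (204,269), and the loupe is the disc at (403,243). The scanner lies on the black pad with its head away from the robot. Caps are at top (353,181) and (380,181).

```bash
cat > m.py <<'E'
from h import *
pt=eyes.camera_params('top');ps=eyes.camera_params('scene')
T=lambda a,b:tri(ray(pt,a),ray(ps,b))
rd=lambda x:np.round(x,4)
l3=T((353.1,181.4),(301.2,260));l4=T((380.1,181.1),(265.2,274));b=T((417,214.4),(204,268.8))
print('l3',rd(l3),'l4',rd(l4),'ball',rd(b))
im=cv2.imread('pics/top0.png')
# stand front top edge/corners
for n,(u,v) in dict(s1=(302,201),s2=(326,199)).items(): print(n,rd(onz(pt,(u,v),.045)))
g=im[195:275,205:270].max(2); m=(g<75).astype(np.uint8)
m=cv2.morphologyEx(m,cv2.MORPH_CLOSE,np.ones((9,9)))
c=max(cv2.findContours(m,0,1)[0],key=cv2.contourArea)
q=cv2.boxPoints(cv2.minAreaRect(c))+[205,195]
P=np.array([onz(pt,x,.008) for x in q]);print('pad',rd(P),rd(P.mean(0)))
for a,b_ in ((0,1),(1,2)):d=P[b_]-P[a];print(np.linalg.norm(d),np.degrees(np.arctan2(d[1],d[0])))
# scanner in crop c2 coords: handle back, head front
f=lambda x,y:(205+x*107/400,195+y*80/300)
for n,x,y,z in(('handleback',511,212,.044),('headbutton',532,76,.046),('notch',527,115,.044)):print(n,rd(onz(pt,f(x-400,y),z)))
E
python3 m.py
```

```text
l3 [ 0.5803 -0.0147  0.2119] l4 [ 0.5839 -0.0944  0.1999] ball [ 0.4876 -0.2044  0.1751]
s1 [0.5696 0.1395 0.045 ]
s2 [0.5751 0.0617 0.045 ]
pad [[0.3731 0.4011 0.008 ]
 [0.5704 0.385  0.008 ]
 [0.5592 0.2952 0.008 ]
 [0.3627 0.3133 0.008 ]] [0.4664 0.3487 0.008 ]
0.19797454350410598 -4.648680459832191
0.09048801151427396 -97.13593234837896
handleback [0.4072 0.355  0.044 ]
headbutton [0.5251 0.3387 0.046 ]
notch [0.4913 0.3428 0.044 ]
```

View pics/wrist0.png

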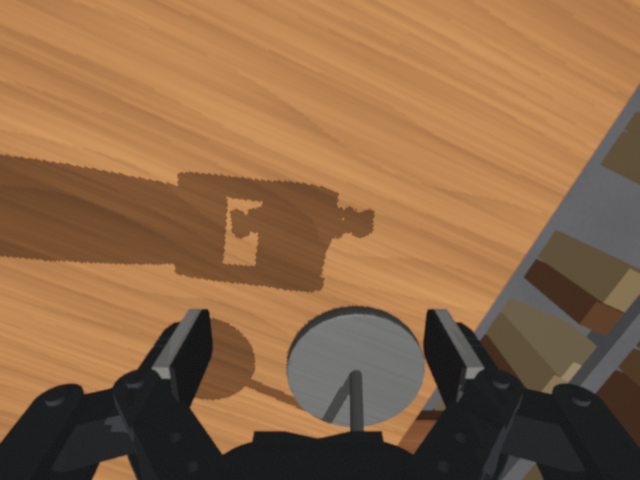

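Wrist view shows only desk and lamp base, nothing needed. Stand fits origin (0.578, 0.000), yaw 0.06. I'll move above the lever for a close look.

```bash
cat >> h.py <<'E'
def down(yaw): # tool x at world yaw, z down
    c,s=np.cos(yaw),np.sin(yaw); return np.array([[c,s,0],[s,-c,0],[0,0,-1]])
E
python3 - <<'E'
from h import *
from scipy.optimize import least_squares
pt=eyes.camera_params('top');ps=eyes.camera_params('scene')
yw=.061;o=np.array([.578,0,0]);S=Ro.from_euler('z',yw).as_matrix()
for a in(-.3,-.4,-.5,-.6):
    B=o+S@[-.03+.12*np.sin(a),-.205,.075+.12*np.cos(a)];print(a,B.round(4),proj(pt,B).round(1),proj(ps,B).round(1))
p=eyes.camera_params('wrist');s=monitor.get_state()
C=-np.array(p['R']).T@p['t'];R0=Ro.from_quat(s['tcp_rot'])
print('cam in tool',R0.inv().apply(C-s['eef_pos']),R0.inv().apply(np.array(p['R'])[2]))
print(row([.46,-.21,.33],down(yw)))
E
```

```text
-0.3 [ 0.5252 -0.2086  0.1896] [418.9 200.8] [204.8 273.8]
-0.4 [ 0.5139 -0.2093  0.1855] [419.1 204.8] [203.7 272.4]
-0.5 [ 0.5031 -0.21    0.1803] [419.2 208.8] [202.8 271.5]
-0.6 [ 0.4929 -0.2106  0.174 ] [419.1 212.7] [202.  271.2]
cam in tool [ 8.42011402e-02  1.44063348e-04 -1.56960329e-01] [-3.27507300e-01 -6.60975862e-04  9.44848417e-01]
[ 8.397e-01 -7.419e-01 -2.813e-01 -6.000e-04  0.000e+00  1.129e-01]
```

```bash
python3 -m handwheel '[[0.84,-0.74,-0.28,0,0,0.113,1],[0.84,-0.74,-0.28,0,0,0.113,1],[0.84,-0.74,-0.28,0,0,0.113,1],[0.84,-0.74,-0.28,0,0,0.113,1],[0.84,-0.74,-0.28,0,0,0.113,1],[0.84,-0.74,-0.28,0,0,0.113,1],[0.84,-0.74,-0.28,0,0,0.113,1],[0.84,-0.74,-0.28,0,0,0.113,1],[0.84,-0.74,-0.28,0,0,0.113,1],[0.84,-0.74,-0.28,0,0,0.113,1],[0.84,-0.74,-0.28,0,0,0.113,1]]' 40
cat > w.py <<'E'
import sys
from h import *
n=sys.argv[1]; im,p=snap('wrist',n+'.png')
import pickle;pickle.dump(p,open('pics/'+n+'.pkl','wb'))
s=monitor.get_state();print(s['time'],s['eef_pos'].round(4),s['contact_force'].round(1))
E
python3 w.py w1
```

```text
time: 1.52
eef_pos: [0.4599, -0.2119, 0.3292]
tcp_rot: [1.0, 0.03, -0.001, -0.0]
contact_force: [-0.3, 0.0, -0.5]
opening: 0.997
finger_force: 0.0
1.575 [ 0.4599 -0.2119  0.3293] [-0.7 -0.8 -0.1]
```

View pics/w1.png

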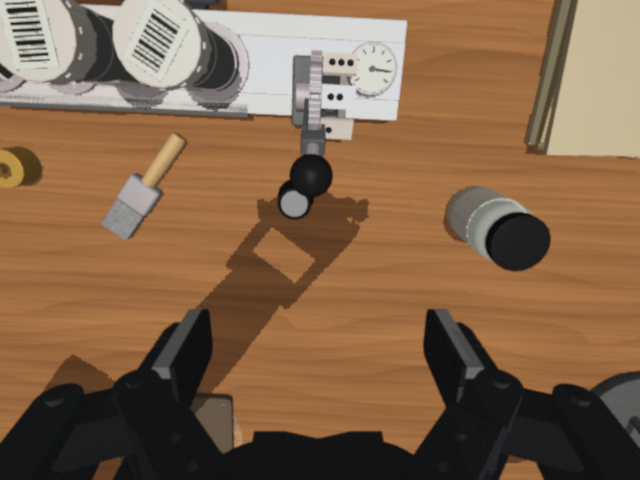

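Wrist view: ball at (311,175), label 4 near (158,38), label 3 near (38,38), stand's valve-end corners at (406,19) and (397,121).

Run:
```python
from h import *;import pickle
p=pickle.load(open('pics/w1.pkl','rb'));rd=lambda x:np.round(x,4)
pt=eyes.camera_params('top');ps=eyes.camera_params('scene')
print('corners',rd(onz(p,(406,19),.045)),rd(onz(p,(397,121),.045)), 'front',rd(onz(p,(250,115),.045)))
print('ball tri top',rd(tri(ray(p,(311,175)),ray(pt,(417,214.4)))),'scene',rd(tri(ray(p,(311,175)),ray(ps,(204,268.8)))))
print('ball at z',[rd(onz(p,(311,175),z)) for z in(.17,.18,.19)])
print('l4',rd(onz(p,(158,38),.1965)),'l3',rd(onz(p,(38,38),.2115)))
print(rd(tri(ray(p,(158,38)),ray(pt,(380.1,181.1)))))
```

```text
corners [ 0.6332 -0.2938  0.045 ] [ 0.5313 -0.2973  0.045 ] front [ 0.528  -0.1318  0.045 ]
ball tri top [ 0.4879 -0.2044  0.1736] scene [ 0.4881 -0.205   0.1756]
ball at z [array([ 0.4871, -0.2047,  0.17  ]), array([ 0.4889, -0.2048,  0.18  ]), array([ 0.4907, -0.2049,  0.19  ])]
l4 [ 0.5812 -0.0938  0.1965] l3 [ 0.575  -0.0201  0.2115]
[ 0.5815 -0.0957  0.2027]
```

```bash
python3 -c "
from h import *
print(row([.488,-.205,.1745],down(.045)))"
```

```text
[ 7.140e-02 -1.270e-02  3.868e-01 -2.000e-04  3.000e-04  4.500e-03]
```

```bash
python3 -m handwheel '[[0.071,-0.013,0.15,0,0,0.0045,1],[0.071,-0.013,0.3,0,0,0.0045,1],[0.071,-0.013,0.385,0,0,0.0045,1],[0.071,-0.013,0.385,0,0,0.0045,1],[0.071,-0.013,0.385,0,0,0.0045,-1],[0.071,-0.013,0.385,0,0,0.0045,-1],[0.071,-0.013,0.385,0,0,0.0045,-1],[0.071,-0.013,0.385,0,0,0.0045,-1],[0.071,-0.013,0.385,0,0,0.0045,-1],[0.071,-0.013,0.385,0,0,0.0045,-1]]' 40
python3 - <<'E'
from h import *
for a in(-.3,-.1,.1,.3,.5,.58):
    yw=.045;piv=np.array([.555,-.206,.075]);a
    B=piv+.12*np.array([np.sin(a)*np.cos(yw),np.sin(a)*np.sin(yw),np.cos(a)]);print(a,B.round(3),row(B)[:3])
E
```

```text
time: 2.82
eef_pos: [0.4902, -0.205, 0.1802]
tcp_rot: [1.0, 0.023, 0.002, 0.002]
contact_force: [-2.0, 2.4, 11.0]
opening: 0.004
finger_force: 5.6
-0.3 [ 0.52  -0.208  0.19 ] [ 0.0732  0.01   -0.0232]
-0.1 [ 0.543 -0.207  0.194] [ 0.132   0.0101 -0.0348]
0.1 [ 0.567 -0.205  0.194] [ 0.1919  0.0103 -0.0346]
0.3 [ 0.59  -0.204  0.19 ] [ 0.2505  0.0103 -0.0224]
0.5 [ 0.612 -0.203  0.18 ] [0.3056 0.0104 0.0012]
0.58 [ 0.621 -0.203  0.175] [0.3261 0.0104 0.0136]
```

```bash
python3 w.py w2
python3 - <<'E'
from h import *
snap('scene','s2.png');snap('top','t2.png')
a=cv2.imread('pics/w2.png');b=cv2.imread('pics/s2.png')
cv2.imwrite('pics/c2.png',np.hstack([cv2.resize(a[100:460,160:480],(400,450)),cv2.resize(b[220:355,150:270],(400,450),interpolation=3)]))
E
```

```text
2.875 [ 0.4902 -0.205   0.1802] [-1.7  1.8 10.6]
```

View pics/c2.png

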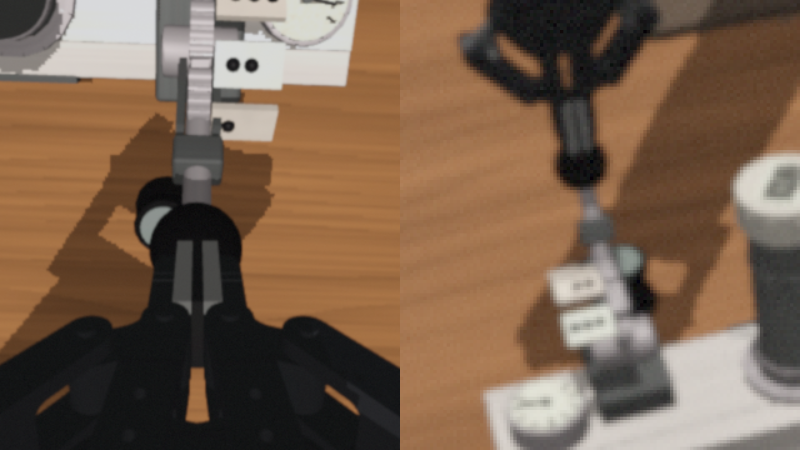

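Wrist crop: the shut fingers rest on the robot-side slope of the ball, whose centre is at about wrist (318,292). In the scene view the ball is at about (204,268), directly below the fingertips.

Run:
```python
from h import *;import pickle
p=pickle.load(open('pics/w2.pkl','rb'));p1=pickle.load(open('pics/w1.pkl','rb'));ps=eyes.camera_params('scene')
rd=lambda x:np.round(x,4)
a=cv2.imread('pics/w2.png')
g=a.max(2)[258:300,270:370]
for v in(262,272,282,290):
    r=np.where(a[v,250:390].max(1)<40)[0]+250;print(v,r.min(),r.max())
for z in(.15,.16,.17,.18,.19):print(z,rd(onz(p,(317.6,292),z)),rd(onz(p1,(311,175),z)))
print(rd(tri(ray(p,(317.6,292)),ray(p1,(311,175)))),rd(tri(ray(p,(317.6,292)),ray(ps,(203.5,269.5)))))
s=monitor.get_state();Rm=Ro.from_quat(s['tcp_rot'])
print([ (k,proj(p,s['eef_pos']+Rm.apply([0,0,k])).round(1)) for k in (0,.019)])
b=cv2.imread('pics/s2.png');print('scene tcp',proj(ps,s['eef_pos']),proj(ps,s['eef_pos']-[0,0,.019]))
```

```text
262 269 318
272 270 341
282 269 348
290 272 351
0.15 [ 0.4756 -0.206   0.15  ] [ 0.4834 -0.2046  0.15  ]
0.16 [ 0.4808 -0.2057  0.16  ] [ 0.4852 -0.2046  0.16  ]
0.17 [ 0.4861 -0.2054  0.17  ] [ 0.4871 -0.2047  0.17  ]
0.18 [ 0.4913 -0.2051  0.18  ] [ 0.4889 -0.2048  0.18  ]
0.19 [ 0.4965 -0.2049  0.19  ] [ 0.4907 -0.2049  0.19  ]
[ 0.4877 -0.205   0.1731] [ 0.4879 -0.2059  0.1739]
[(0, array([317.2, 294.3])), (0.019, array([317.3, 276.7]))]
scene tcp [203.97356798 267.62475196] [205.12506618 274.64524369]
```

Run:
```python
from h import *;import pickle
p=pickle.load(open('pics/w1.pkl','rb'))
R=down(.061);e=np.array([.4599,-.2119,.3293])
for x in(-.011,.011):
  for k in (-.016,.006,.019):print(x,k,proj(p,e+R@[x,.0425,k]).round(0),proj(p,e+R@[x,-.0425,k]).round(0))
```

```text
-0.011 -0.016 [414. 334.] [220. 334.]
-0.011 0.006 [403. 308.] [231. 309.]
-0.011 0.019 [398. 296.] [237. 296.]
0.011 -0.016 [419. 289.] [216. 290.]
0.011 0.006 [407. 268.] [228. 268.]
0.011 0.019 [401. 257.] [234. 257.]
```

The shut fingertips stand about 11 mm behind the reported TCP, roughly 30 mm short of nominal. I'll raise, open and regrasp about 34 mm deeper.

```bash
python3 -m handwheel '[[0,0,-0.1,0,0,0,-1],[0,0,-0.12,0,0,0,1],[0,0,-0.12,0,0,0,1],[0,0,-0.12,0,0,0,1],[0,0,-0.12,0,0,0,1],[0,0,-0.12,0,0,0,1],[0,0,-0.05,0,0,0,1],[0,0,0.03,0,0,0,1],[0,0,0.085,0,0,0,1],[0,0,0.085,0,0,0,1]]' 40;  python3 -m handwheel '[[0,0,0,0,0,0,-1],[0,0,0,0,0,0,-1],[0,0,0,0,0,0,-1],[0,0,0,0,0,0,-1],[0,0,0,0,0,0,-1],[0,0,0,0,0,0,-1]]' 40
```

```text
time: 4.22
eef_pos: [0.4871, -0.2031, 0.1395]
tcp_rot: [1.0, 0.023, -0.002, -0.001]
contact_force: [0.2, 0.5, 0.3]
opening: 1.0
finger_force: 0.0
time: 4.97
eef_pos: [0.489, -0.2045, 0.1433]
tcp_rot: [1.0, 0.023, 0.001, 0.001]
contact_force: [-2.2, 0.8, 5.9]
opening: 0.397
finger_force: 39.6
```

```bash
python3 -m handwheel '[[0.034,0,-0.018,0,0,0,-1],[0.068,0,-0.031,0,0,0,-1],[0.11,0,-0.041,0,0,0,-1],[0.157,0,-0.044,0,0,0,-1],[0.2,0,-0.041,0,0,0,-1],[0.245,0,-0.031,0,0,0,-1],[0.28,0,-0.016,0,0,0,-1],[0.313,0,0,0,0,0,-1],[0.322,0,0.004,0,0,0,-1],[0.322,0,0.004,0,0,0,-1],[0.322,0,0.004,0,0,0,-1]]' 40; python3 w.py w3
```

```text
time: 6.35
eef_pos: [0.6194, -0.2025, 0.1421]
tcp_rot: [1.0, 0.023, 0.003, 0.005]
contact_force: [3.7, -8.8, 1.4]
opening: 0.387
finger_force: 39.5
6.4 [ 0.6194 -0.2025  0.1421] [  3.5 -10.2   1.6]
```

View pics/w3.png

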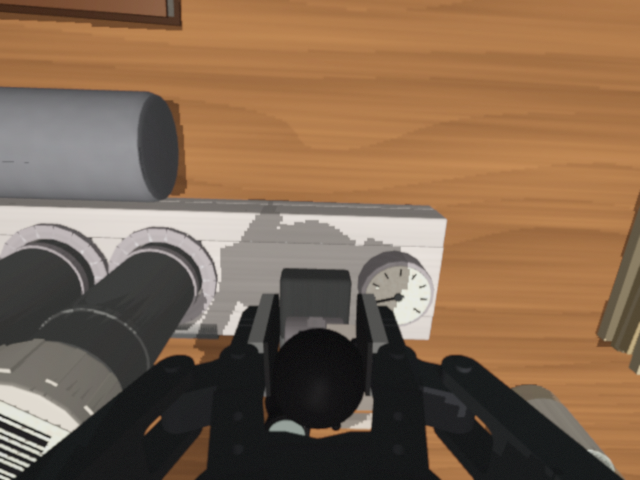

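Wrist view: the ball is in the fingers at (318,378), leaning away over the stand, and the gauge needle has moved. I'll release, rise and check the angle from the other cameras.

```bash
python3 -m handwheel '[[0,0,0,0,0,0,1],[0,0,0,0,0,0,1],[0,0,0,0,0,0,1],[0,0,0,0,0,0,1],[0,0,-0.1,0,0,0,1],[0,0,-0.2,0,0,0,1],[-0.1,0,-0.35,0,0,0,1],[-0.25,-0.1,-0.4,0,0,0,1],[-0.25,-0.2,-0.4,0,0,0,1],[-0.25,-0.2,-0.4,0,0,0,1]]' 40; python3 w.py w4
```

```text
time: 7.65
eef_pos: [0.5128, -0.1205, 0.302]
tcp_rot: [1.0, 0.025, 0.001, 0.0]
contact_force: [1.2, 0.1, -0.9]
opening: 0.997
finger_force: 0.0
7.7 [ 0.5133 -0.1217  0.3012] [ 0.9 -0.3 -0.5]
```

View pics/w4.png

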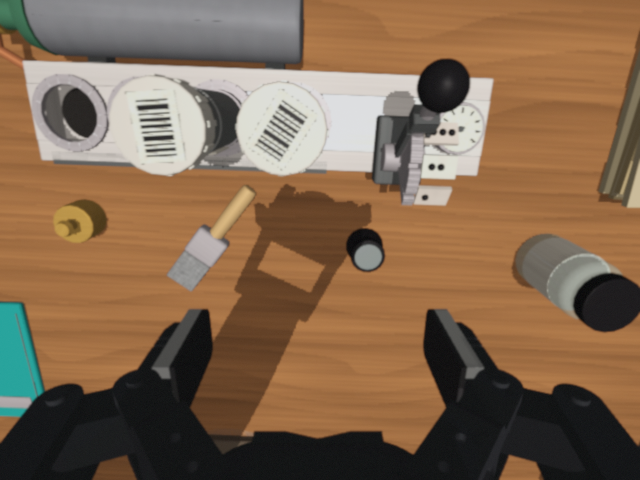

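Ball at (443,85) leans over the three-pip plate. Caps are at (155,126) and (282,128), the sockets to the left are empty, and the loupe at (366,250) is undisturbed.

Run:
```python
from h import *;import pickle
p=pickle.load(open('pics/w4.pkl','rb'));rd=lambda x:np.round(x,4)
pt=eyes.camera_params('top');ps=eyes.camera_params('scene')
im=cv2.imread('pics/w4.png')
for c in((155,127),(282,128)):
    g=cv2.medianBlur(cv2.cvtColor(im,6),3)
    H=cv2.HoughCircles(g[60:200,c[0]-70:c[0]+70],3 if False else cv2.HOUGH_GRADIENT,1,200,param1=100,param2=15,minRadius=40,maxRadius=58)
    print(H[0,0]+[c[0]-70,60,0] if H is not None else None)
t,_=snap('top','t3.png');s_,_=snap('scene','s3.png')
def blob(im,x,y,w):
    m=(im[y-w:y+w,x-w:x+w].max(2)<45).astype(np.uint8);n,l,st,ce=cv2.connectedComponentsWithStats(m)
    return [(st[i,4],rd(ce[i]+[x-w,y-w])) for i in range(1,n) if st[i,4]>15]
print('top',blob(t,418,178,22));print('wr',blob(im,443,85,40)); 
for a in(.45,.5,.55,.6):
    for yw in (.045,):
        B=np.array([.5555,-.206,.075])+.12*np.array([np.sin(a),np.sin(a)*yw,np.cos(a)])
        print(a,B.round(3),proj(p,B).round(1),proj(pt,B).round(1),proj(ps,B).round(1))
print('sc',blob(s_,208,285,22))
```

```text
[150.5 129.5  53. ]
[280.5        128.5         45.20000076]
top []
wr [(np.int32(1972), array([442.7115,  85.5396])), (np.int32(39), array([410.9487, 118.5385]))]
0.45 [ 0.608 -0.204  0.183] [443.8  95.3] [415.3 174.6] [215.4 299.6]
0.5 [ 0.613 -0.203  0.18 ] [443.4  87.2] [414.9 173.2] [216.2 302.2]
0.55 [ 0.618 -0.203  0.177] [442.9  79.5] [414.6 171.9] [217. 305.]
0.6 [ 0.623 -0.203  0.174] [442.2  72. ] [414.2 170.6] [217.9 307.7]
sc [(np.int32(112), array([217.1518, 302.3304]))]
```

Lever is in PURGE: both notches fit a pivot at x≈0.551. Now the caps, with the fingers shut.

Run:
```python
from h import *;import pickle
p=pickle.load(open('pics/w4.pkl','rb'));rd=lambda x:np.round(x,4)
c3=onz(p,(154,126),.2115);c4=onz(p,(282,128),.1965);print(rd(c3),rd(c4),'socket2',rd(onz(p,(79,111),.045)))
print(row(c4*[1,1,0]+[0,0,.21]),row(c3*[1,1,0]+[0,0,.225]))
```

```text
[ 0.5793 -0.0132  0.2115] [ 0.5811 -0.0934  0.1965] socket2 [0.5794 0.1342 0.045 ]
[ 0.1719 -0.0661  0.2251  0.      0.      0.    ] [ 0.1769 -0.2665  0.1876  0.      0.      0.    ]
```

```bash
python3 -m handwheel '[[0.1,-0.04,0,0,0,0,-1],[0.172,-0.066,0.1,0,0,0,-1],[0.172,-0.066,0.2,0,0,0,-1],[0.172,-0.066,0.24,0,0,0,-1],[0.172,-0.066,0.27,0,0,0,-1],[0.172,-0.066,0.28,0,0,0,-1],[0.172,-0.066,0.29,0,0,0,-1],[0.172,-0.066,0.30,0,0,0,-1]]' 40; python3 -m handwheel '[[0,0,0.01,0,0,0,-1],[0,0,0.02,0,0,0,-1],[0,0,0.02,0,0,0,-1]]'
```

```text
time: 8.8
eef_pos: [0.5818, -0.0936, 0.1819]
tcp_rot: [1.0, 0.023, 0.001, 0.001]
contact_force: [-0.8, -0.2, 6.2]
opening: 0.001
finger_force: 3.3
time: 9.18
eef_pos: [0.5807, -0.093, 0.1718]
tcp_rot: [1.0, 0.023, -0.0, -0.0]
contact_force: [-0.3, -1.2, -0.3]
opening: 0.002
finger_force: 0.0
```

```bash
python3 -m handwheel '[[0,0,0.01,0,0,0,-1],[0,0,0.02,0,0,0,-1],[0,0,0.025,0,0,0,-1],[0,0,0.025,0,0,0,-1]]'; python3 -c "
from h import *
print(row([.5793,-.0132,.225]))"
```

```text
time: 9.68
eef_pos: [0.5842, -0.0943, 0.1688]
tcp_rot: [1.0, 0.023, 0.004, 0.002]
contact_force: [-2.7, 1.5, 17.9]
opening: 0.001
finger_force: 8.9
[-0.0016 -0.2026 -0.1412  0.      0.      0.    ]
```

```bash
python3 -m handwheel '[[0,0,-0.1,0,0,0,-1],[0,0,-0.2,0,0,0,-1],[0,-0.1,-0.2,0,0,0,-1],[0,-0.2,-0.19,0,0,0,-1],[0,-0.2,-0.12,0,0,0,-1],[0,-0.2,-0.09,0,0,0,-1],[0,-0.2,-0.075,0,0,0,-1],[0,-0.2,-0.06,0,0,0,-1],[0,-0.2,-0.05,0,0,0,-1],[0,-0.2,-0.04,0,0,0,-1],[0,-0.2,-0.035,0,0,0,-1],[0,-0.2,-0.035,0,0,0,-1]]'
```

```text
time: 11.18
eef_pos: [0.5812, -0.0142, 0.184]
tcp_rot: [1.0, 0.023, 0.005, 0.001]
contact_force: [-3.9, 1.1, 19.1]
opening: 0.001
finger_force: 9.8
```

```bash
python3 -m handwheel '[[0,0,-0.1,0,0,0,-1],[0,0,-0.25,0,0,0,1],[-0.2,0,-0.25,0,0,0,1],[-0.2,0.1,-0.25,0,0,0,1],[-0.2,0.2,-0.25,0,0,0,1],[-0.2,0.2,-0.25,0,0,0,1]]'; python3 w.py w5;python3 - <<'E'
from h import *
snap('scene','s5.png');b=cv2.imread('pics/s5.png');a=cv2.imread('pics/w5.png')
cv2.imwrite('pics/c5.png',np.hstack([cv2.resize(a,(400,300)),cv2.resize(b[240:360,170:330],(400,300),interpolation=3)]))
E
```

```text
time: 11.92
eef_pos: [0.5009, -0.0992, 0.2763]
tcp_rot: [1.0, 0.021, 0.0, 0.0]
contact_force: [0.0, -0.3, -0.0]
opening: 1.0
finger_force: 0.0
11.975 [ 0.501  -0.098   0.2762] [-0.4  0.2  0.4]
```

View pics/c5.png

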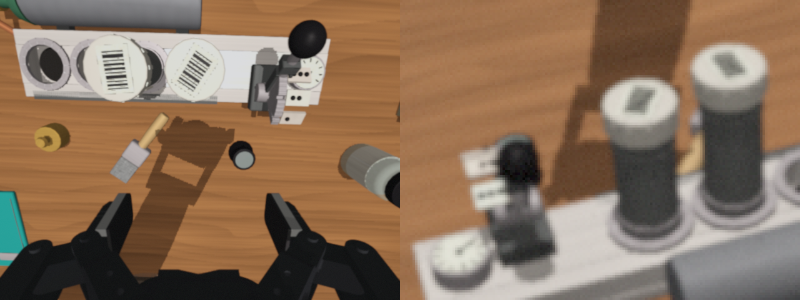

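Both caps are down. Now grip the lever again and bring it back to HOLD.

```bash
python3 -c "
from h import *
print(row([.614,-.2035,.22],down(.045)),row([.614,-.2035,.142]))"
```

```text
[ 2.701e-01  2.784e-01  1.401e-01 -2.000e-04  1.000e-04  1.000e-04] [0.2701 0.2785 0.3351 0.     0.     0.    ]
```

```bash
python3 -m handwheel '[[0.1,0.1,0,0,0,0,1],[0.2,0.2,0,0,0,0,1],[0.27,0.278,0.05,0,0,0,1],[0.27,0.278,0.14,0,0,0,1],[0.27,0.278,0.25,0,0,0,1],[0.27,0.278,0.335,0,0,0,1],[0.27,0.278,0.335,0,0,0,1],[0.27,0.278,0.335,0,0,0,-1],[0.27,0.278,0.335,0,0,0,-1],[0.27,0.278,0.335,0,0,0,-1],[0.27,0.278,0.335,0,0,0,-1],[0.27,0.278,0.335,0,0,0,-1]]' 40
```

```text
time: 13.52
eef_pos: [0.6156, -0.2029, 0.1446]
tcp_rot: [1.0, 0.023, 0.002, 0.0]
contact_force: [0.8, 1.9, 5.5]
opening: 0.401
finger_force: 39.5
```

```bash
python3 -m handwheel '[[-0.033,0,-0.016,0,0,0,-1],[-0.068,0,-0.031,0,0,0,-1],[-0.11,0,-0.04,0,0,0,-1],[-0.14,0,-0.043,0,0,0,-1],[-0.158,0,-0.044,0,0,0,-1],[-0.16,0,-0.044,0,0,0,-1],[-0.16,0,-0.044,0,0,0,-1]]' 40;python3 -m handwheel '[[0,0,0,0,0,0,1],[0,0,0,0,0,0,1],[0,0,0,0,0,0,1],[0,0,0,0,0,0,1],[0,0,-0.15,0,0,0,1],[0,0,-0.3,0,0,0,1],[-0.1,-0.1,-0.38,0,0,0,1],[-0.2,-0.2,-0.38,0,0,0,1],[-0.2,-0.2,-0.38,0,0,0,1]]'
python3 - <<'E'
from h import *
t,pt=snap('top');s,ps=snap('scene');w,p=snap('wrist','w6.png')
def blob(im,x,y,w):
    m=(im[y-w:y+w,x-w:x+w].max(2)<45).astype(np.uint8);n,l,st,ce=cv2.connectedComponentsWithStats(m)
    return [(int(st[i,4]),(ce[i]+[x-w,y-w]).round(1)) for i in range(1,n) if st[i,4]>15]
for a in(-.15,0,.15):
    B=np.array([.551,-.206,.075])+.12*np.array([np.sin(a),np.sin(a)*.045,np.cos(a)])
    u=proj(p,B);print(a,u.round(1),proj(ps,B).round(1))
    if a==0: print(blob(w,*u.round().astype(int),42),blob(s,*proj(ps,B).round().astype(int),22))
cv2.imwrite('pics/c6.png',np.hstack([cv2.resize(w[:,:,::-1],(400,300)),cv2.resize(s[240:360,170:330,::-1],(400,300),interpolation=3)]))
E
```

```text
time: 14.4
eef_pos: [0.5497, -0.2039, 0.1609]
tcp_rot: [1.0, 0.023, -0.001, -0.002]
contact_force: [-3.4, 7.1, 7.1]
opening: 0.399
finger_force: 41.7
time: 15.52
eef_pos: [0.4645, -0.1277, 0.3121]
tcp_rot: [1.0, 0.024, 0.0, 0.0]
contact_force: [1.1, -0.2, -0.2]
opening: 1.001
finger_force: 0.0
-0.15 [429.2 136.4] [206.1 274.3]
0 [432.3 110. ] [208.  278.7]
[(2025, array([428.3, 109.2])), (87, array([393.3, 107.9]))] [(149, array([208.9, 279.7]))]
0.15 [434.3  82.4] [210.2 284.2]
```

View pics/c6.png

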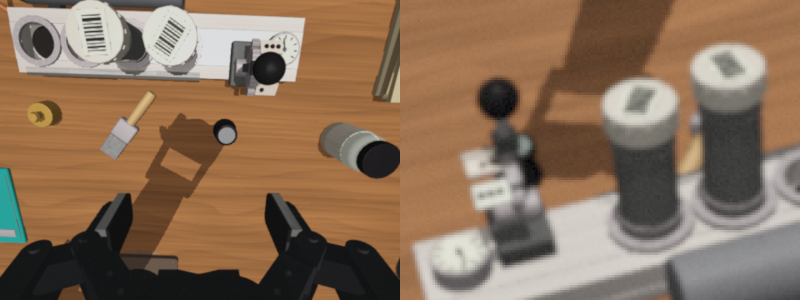

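Lever upright at HOLD (ball at full-wrist (428,109)), caps home. Now look at the scanner from above.

```bash
python3 -c "
from h import *
print(row([.42,.345,.30],down(-.1)))"
```

```text
[-6.2300e-02 -1.1923e+00  2.9400e-02  2.0000e-04 -2.0000e-04  4.6600e-02]
```

```bash
python3 -m handwheel '[[-0.03,-0.15,0,0,0,0,1],[-0.06,-0.3,0.03,0,0,0.046,1],[-0.06,-0.45,0.03,0,0,0.046,1],[-0.06,-0.6,0.03,0,0,0.046,1],[-0.06,-0.6,0.03,0,0,0.046,1]]' >/dev/null; python3 -m handwheel '[[0,-0.15,0,0,0,0,1],[0,-0.3,0,0,0,0,1],[0,-0.45,0,0,0,0,1],[0,-0.58,0,0,0,0,1],[0,-0.58,0,0,0,0,1],[0,-0.58,0,0,0,0,1],[0,-0.58,0,0,0,0,1]]'; python3 w.py w7
python3 - <<'E'
from h import *
snap('top','t7.png')
E
```

```text
time: 17.18
eef_pos: [0.4549, 0.3383, 0.2998]
tcp_rot: [0.999, -0.05, 0.0, 0.0]
contact_force: [-0.4, 0.1, 0.2]
opening: 1.003
finger_force: 0.0
17.225 [0.4548 0.3384 0.3   ] [ 0.2 -0.8  0.9]
```

View pics/w7.png

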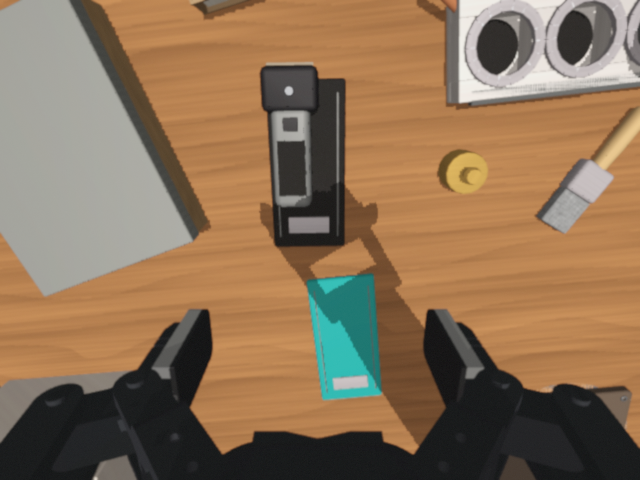

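Wrist view: the scanner has been knocked to the pad's left edge. Head button at (289,91), handle from (292,111) to (292.5,205). The black pad's corners are (275,246), (344,244) and (345,79).

Run:
```python
from h import *;import pickle
p=pickle.load(open('pics/w7.pkl','rb'));rd=lambda x:np.round(x,4)
pt=eyes.camera_params('top')
a,b,c=onz(p,(291.5,111),.044),onz(p,(292.5,205),.044),onz(p,(289,91),.046)
print('front',rd(a),'back',rd(b),'button',rd(c),'len',np.linalg.norm(a-b),'yaw',np.arctan2(*(a-b)[1::-1]),np.arctan2(*(c-b)[1::-1]))
P=[onz(p,u,.008) for u in((275,246),(344,244),(345,79))];print('pad',rd(np.array(P)),'centre',rd((P[0]+P[2])/2),'yaw',np.arctan2(*(P[2]-P[1])[1::-1]))
y=np.arctan2(*(a-b)[1::-1]);org=b+.08*np.array([np.cos(y),np.sin(y),0]);g=b+.07*np.array([np.cos(y),np.sin(y),0]);print('origin',rd(org),'grip',rd(g))
t=cv2.imread('pics/t7.png')
cv2.imwrite('pics/c7.png',cv2.resize(t[190:290,200:320],(720,600),interpolation=3))
print(row([g[0],g[1],.1],down(y)),row([g[0],g[1],.003],down(y)))
```

```text
front [0.535  0.3574 0.044 ] back [0.4341 0.3687 0.044 ] button [0.5547 0.3574 0.046 ] len 0.10147652435224927 yaw -0.11200316878383261 -0.0936790050150245
pad [[0.3735 0.4011 0.008 ]
 [0.3674 0.3129 0.008 ]
 [0.5623 0.2966 0.008 ]] centre [0.4679 0.3488 0.008 ] yaw -0.08348620582955914
origin [0.5136 0.3598 0.044 ] grip [0.5037 0.3609 0.044 ]
[ 1.163e-01 -6.790e-02  5.004e-01 -0.000e+00 -1.000e-04  3.900e-03] [ 1.162e-01 -6.790e-02  7.429e-01 -0.000e+00 -1.000e-04  3.900e-03]
```

View pics/c7.png

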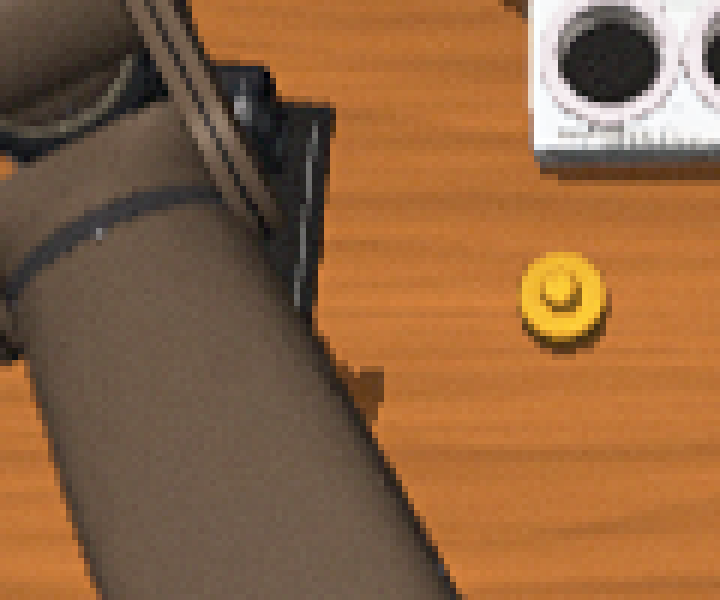

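The top view is blocked by the arm, so I rely on the wrist view. Descend with the force watched.

```bash
python3 -m handwheel '[[0.06,-0.03,0.15,0,0,0.004,1],[0.116,-0.068,0.3,0,0,0.004,1],[0.116,-0.068,0.45,0,0,0.004,1],[0.116,-0.068,0.55,0,0,0.004,1],[0.116,-0.068,0.63,0,0,0.004,1],[0.116,-0.068,0.68,0,0,0.004,1],[0.116,-0.068,0.71,0,0,0.004,1],[0.116,-0.068,0.74,0,0,0.004,1],[0.116,-0.068,0.74,0,0,0.004,1]]'; python3 w.py w8
```

```text
time: 18.4
eef_pos: [0.5029, 0.3622, 0.0037]
tcp_rot: [0.998, -0.055, -0.0, 0.0]
contact_force: [-0.2, -0.0, -0.9]
opening: 1.001
finger_force: 0.0
18.45 [0.5033 0.3624 0.0044] [ 0.3 -0.2  0.5]
```

View pics/w8.png

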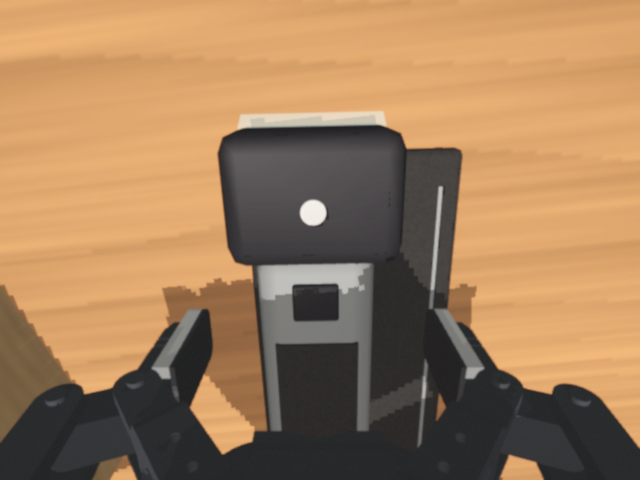

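Wrist view: the handle (258–372 px) is centred between the open fingers and the head is ahead at (313,190). Now close.

```bash
python3 -m handwheel '[[0,0,0,0,0,0,-1],[0,0,0,0,0,0,-1],[0,0,0,0,0,0,-1],[0,0,0,0,0,0,-1],[0,0,0,0,0,0,-1],[0,0,0,0,0,0,-1]]' 70; python3 -m handwheel '[[0,0,-0.02,0,0,0,-1],[0,0,-0.06,0,0,0,-1],[0,0,-0.1,0,0,0,-1],[0,0,-0.1,0,0,0,-1]]' 70;python3 w.py w9
```

```text
time: 19.2
eef_pos: [0.5038, 0.3627, 0.005]
tcp_rot: [0.998, -0.055, 0.001, -0.001]
contact_force: [1.6, -1.3, 6.7]
opening: 0.479
finger_force: 73.0
time: 19.7
eef_pos: [0.5044, 0.363, 0.0465]
tcp_rot: [0.998, -0.055, 0.002, -0.001]
contact_force: [0.4, 0.9, -1.2]
opening: 0.475
finger_force: 72.4
19.75 [0.5036 0.3626 0.0453] [-0.2  0.1 -1.9]
```

View pics/w9.png

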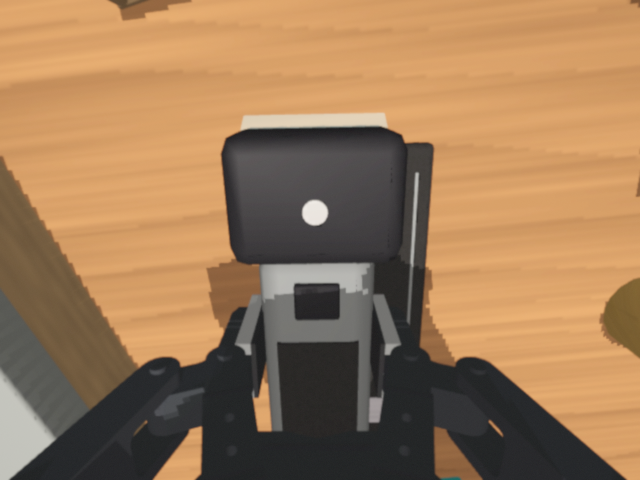

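Scanner gripped squarely, button at (315,212), head at 222–405 px. Next: the scanner's place in the tool, and where to hold it for each label.

Run:
```python
from h import *;import pickle
p=pickle.load(open('pics/w9.pkl','rb'));s=monitor.get_state();R=Ro.from_quat(s['tcp_rot']);e=s['eef_pos']
und=e[2]+.003
T=lambda uv,h:R.inv().apply(onz(p,uv,und+h)-e).round(4)
print('button',T((315,212),.038),'head rear L/R',T((238,263),.036),T((395,263),.036),'handle front L/R',T((262,264),.036),T((374,262),.036))
print('head sides',T((222,180),.030),T((405,180),.030))
print('inlay far L/R',T((279,343),.036),T((357,343),.036),'inlay near L/R',T((277,430),.036),T((358,430),.036))
p5=pickle.load(open('pics/w5.pkl','rb'))
im=cv2.imread('pics/w5.png')
# label bars centroid
for nm,(x,y),z in(('l3',(232,136),.1975),('l4',(391,136),.1825)):
    w=38;g=cv2.cvtColor(im,6)[y-w:y+w,x-w:x+w];yy,xx=np.mgrid[-w:w,-w:w]
    m=(g<110)&(xx**2+yy**2<36**2);u=np.array([xx[m].mean()+x,yy[m].mean()+y])
    # bars bounding box centre
    r=cv2.minAreaRect(np.c_[xx[m]+x,yy[m]+y].astype(np.float32))
    print(nm,u.round(1),r, onz(p5,u,z).round(4),onz(p5,r[0],z).round(4))
```

```text
button [ 0.0519 -0.001  -0.0409] head rear L/R [ 0.0331 -0.0278 -0.0389] [ 0.0331  0.0266 -0.039 ] handle front L/R [ 0.0327 -0.0195 -0.0389] [ 0.0335  0.0193 -0.039 ]
head sides [ 0.0609 -0.0325 -0.0328] [ 0.0609  0.0293 -0.0329]
inlay far L/R [ 0.0005 -0.0147 -0.039 ] [ 0.0006  0.0145 -0.039 ] inlay near L/R [-0.0416 -0.0169 -0.0391] [-0.0415  0.0164 -0.0391]
l3 [240.6 134. ] ((233.30413818359375, 136.1907196044922), (64.47264099121094, 66.9136962890625), 68.96248626708984) [ 0.5661 -0.0497  0.1975] [ 0.5646 -0.0452  0.1975]
l4 [407.6 139.6] ((409.75274658203125, 141.25494384765625), (32.760414123535156, 70.18714904785156), 15.819192886352539) [ 0.5659 -0.1554  0.1825] [ 0.5649 -0.1569  0.1825]
```

```bash
cat > lab.py <<'E'
from h import *;import pickle
L={}
for f in('w5','w4'):
  p5=pickle.load(open('pics/%s.pkl'%f,'rb'));im=cv2.imread('pics/%s.png'%f)
  C=((184,109),(312,115)) if f=='w5' else ((155,127),(282,128))
  for nm,(x,y),z in(('l3',C[0],.1975),('l4',C[1],.1825)):
    if f=='w4': z+=.014
    w=30;g=cv2.cvtColor(im,6)[y-w:y+w,x-w:x+w];yy,xx=np.mgrid[-w:w,-w:w]
    m=(g<110)&(xx**2+yy**2<29**2)
    r=cv2.minAreaRect(np.c_[xx[m]+x,yy[m]+y].astype(np.float32))
    print(f,nm,np.round(r[0],1),np.round(r[1],1),onz(p5,r[0],z).round(4))
E
python3 lab.py
```

```text
w5 l3 [183.6 109.7] [54.8 31.8] [ 0.5788 -0.0159  0.1975]
w5 l4 [310.7 113.3] [30.2 46.2] [ 0.5795 -0.0917  0.1825]
w4 l3 [155.6 125.5] [51.9 29.1] [ 0.5796 -0.0142  0.2115]
w4 l4 [280.3 130.1] [28.6 41.8] [ 0.5796 -0.0922  0.1965]
```

```bash
python3 -c "
from h import *
print(row([.465,.17,.28],down(0)),row([.465,-.015,.28],down(0)))"
```

```text
[-4.180e-02  4.885e-01 -5.876e-01 -4.000e-04 -7.000e-04 -3.510e-02] [ 9.200e-03  9.482e-01 -5.880e-01 -4.000e-04 -7.000e-04 -3.510e-02]
```

```bash
python3 -m handwheel '[[0,0,-0.1,0,0,0,-1],[0,0,-0.22,0,0,0,-1],[0,0.05,-0.34,0,0,0,-1],[0,0.12,-0.46,0,0,0,-1],[0,0.22,-0.56,0,0,-0.035,-1],[0.01,0.34,-0.587,0,0,-0.035,-1],[0.01,0.46,-0.587,0,0,-0.035,-1],[0.01,0.58,-0.587,0,0,-0.035,-1],[0.01,0.7,-0.587,0,0,-0.035,-1],[0.01,0.82,-0.587,0,0,-0.035,-1],[0.01,0.947,-0.587,0,0,-0.035,-1],[0.01,0.947,-0.587,0,0,-0.035,-1]]' 70
python3 - <<'E'
from h import *;import pickle
im,p=snap('wrist','w10.png');pickle.dump(p,open('pics/w10.pkl','wb'))
s=monitor.get_state();R=Ro.from_quat(s['tcp_rot']);e=s['eef_pos']
g=im[150:280,260:370].astype(int);m=(g.min(2)>170).astype(np.uint8)
n,l,st,ce=cv2.connectedComponentsWithStats(m);print([(st[i].tolist(),(ce[i]+[260,150]).round(1)) for i in range(1,n) if st[i,4]>80])
print(row([.465,-.015,.235],down(0)))
E
```

```text
time: 21.25
eef_pos: [0.4645, -0.0172, 0.2781]
tcp_rot: [1.0, -0.003, -0.001, 0.0]
contact_force: [-0.3, 0.8, -1.0]
opening: 0.475
finger_force: 72.3
[]
[ 0.0008 -0.0017  0.1078 -0.0002  0.0003 -0.0012]
```

```bash
cat > btn.py <<'E'
import sys
from h import *
def btn(im):
    g=im[185:240,285:345].min(2).astype(int);m=(g>(g.max()+np.median(g))/2).astype(np.uint8)
    n,l,st,ce=cv2.connectedComponentsWithStats(m);i=1+np.argmax(st[1:,4]);return st[i].tolist(),(ce[i]+[285,185]).round(1),int(g.max())
if __name__=='__main__':
    for f in sys.argv[1:]:print(f,btn(cv2.imread('pics/%s.png'%f)))
E
python3 btn.py w9 w10; python3 -m handwheel '[[0,0,0.04,0,0,0,-1],[0,0,0.08,0,0,0,-1],[0.001,-0.002,0.108,0,0,-0.001,-1],[0.001,-0.002,0.108,0,0,-0.001,-1]]' 70;python3 w.py w11; python3 btn.py w11
python3 - <<'E'
from h import *
s=monitor.get_state();R=Ro.from_quat(s['tcp_rot']);e=s['eef_pos']
w=e+R.apply([.079,0,-.023]);b=R.apply([.5,0,.866])
for L in([.579,-.015,.1975],):
    d=np.array(L)-w;print('along',d@b,'off',(d-(d@b)*b).round(4))
E
```

```text
w9 ([17, 15, 26, 25, 523], array([314.5, 212.1]), 228)
w10 ([17, 15, 26, 25, 514], array([314.5, 212.1]), 170)
time: 21.8
eef_pos: [0.4647, -0.013, 0.2336]
tcp_rot: [1.0, 0.002, -0.002, -0.0]
contact_force: [0.1, -0.1, -2.1]
opening: 0.476
finger_force: 72.3
21.85 [ 0.4653 -0.0133  0.2347] [ 0.9 -0.2 -1.9]
w11 ([17, 15, 26, 25, 512], array([314.4, 212.1]), 168)
along 0.06939127743185988 off [ 0.     -0.0021  0.    ]
```

```bash
python3 -m handwheel '[[0,0,0,0,0,0,-1],[0,0,0,0,0,0,-1],[0,0,0,0,0,0,-1],[0,0,0,0,0,0,-1],[0,0,0,0,0,0,-1],[0,0,0,0,0,0,-1],[0,0,0,0,0,0,-1],[0,0,0,0,0,0,-1],[0,0,0,0,0,0,-1],[0,0,0,0,0,0,-1],[0,0,0,0,0,0,-1],[0,0,0,0,0,0,-1]]' 70; python3 w.py w12; python3 btn.py w12
python3 - <<'E'
from h import *
a=cv2.imread('pics/w11.png').astype(int);b=cv2.imread('pics/w12.png').astype(int)
d=abs(a-b).max(2);print('changed',(d>40).sum())
# any saturated beam spot / light
for im in(a,b):
    m=((im[:,:,2]-im[:,:,1]>90)).astype(np.uint8);print('red px',m.sum(), 'green',((im[:,:,1]-im[:,:,2])>60).sum())
E
```

```text
time: 23.35
eef_pos: [0.4656, -0.0139, 0.2355]
tcp_rot: [1.0, 0.001, -0.0, -0.0]
contact_force: [-0.8, -0.2, -1.2]
opening: 0.481
finger_force: 72.3
23.4 [ 0.4656 -0.0139  0.2355] [ 0.2  0.7 -1.5]
w12 ([17, 15, 26, 25, 513], array([314.5, 212.1]), 168)
changed 14627
red px 0 green 7639
red px 0 green 7593
```

Run:
```python
from h import *;import pickle
p=pickle.load(open('pics/w12.pkl','rb'));im=cv2.imread('pics/w12.png');a=cv2.imread('pics/w11.png')
d=(abs(im.astype(int)-a).max(2)>40);yy,xx=np.where(d);print('changed box',xx.min(),xx.max(),yy.min(),yy.max(),np.histogram(yy,8,(0,480))[0])
u=proj(p,np.array([.579,-.015,.1975]));print('expected label',u)
x,y=u.round().astype(int);w=75
y0=max(y-w,0);g=cv2.cvtColor(im,6)[y0:y+w,x-w:x+w]
m=(g>150).astype(np.uint8);n,l,st,ce=cv2.connectedComponentsWithStats(m)
print([(st[i].tolist(),(ce[i]+[x-w,y0]).round(0)) for i in range(1,n) if st[i,4]>300])
k=(g<90);print('dark rows',[int(v) for v in k.sum(1)[::8]])
print(proj(p,np.array([.4656,-.0139,.2355])+[.079,0,.023]))
```

```text
changed box 0 639 0 439 [6797 4476 2357  488  250  135   72   52]
expected label [320.10983448  38.61138593]
[([0, 0, 150, 114, 12990], array([317.,  54.]))]
dark rows [39, 36, 0, 1, 0, 5, 13, 56, 26, 50, 27, 13, 8, 0, 0]
[317.54811798 120.67371255]
```

Run:
```python
import cv2,numpy as np
g=cv2.cvtColor(cv2.imread('pics/w12.png'),6)[0:136,230:420]
s=cv2.resize(g,(95,34),interpolation=cv2.INTER_AREA)
for r in s:print(''.join('#+-. '[min(4,int(v)//52)] for v in r))
```

```text
++++++++++------.              ..-------...............                 .......................
................                 ........-------++++++.                  .... . . .      ......
................                .++++++++++++++++++++-.                   .....................
...............                 .++++++-----...........                    .................---
..............             .     ............---------.     .              ...............-+++-
..............             .     .---..................     .               ..............-++-.
.............              .      .......-------++++++-.    .               ..............++-. 
.............              .     .++++++------------...     .               ...........-++++-. 
+--..........              ..    ...............-------.                     ........-++++++.  
++++--.......                    .----+++++++++++++---..                    .......-+##++---.  
######++-....                    .---...................                    .....-+###++-..-.  
#########+-..                    .....------
[... 1463 characters left out ...]
.....-----------------------
.............................-----------------....--------...          ....--------------------
.............................----------------------------...................-------------------
................................------------------------.....................-+++++++++++++++++
.................................---------------------......-.-.----------------+++++++++++++++
----.-............................--------------------------------++++++++++-------------------
----+++++######################################################################++++---------+++
+++##################################################################################++++++++++
```

Bars are centred at about (318,38), as predicted, so alignment on label 3 is good. Next, tube 4.

```bash
python3 -m handwheel '[[0,0.06,-0.02,0,0,0,-1],[0,0.13,-0.02,0,0,0,-1],[0.002,0.192,0.02,0,0,0,-1],[0.002,0.194,0.037,0,0,0,-1],[0.002,0.194,0.037,0,0,0,-1]]' 70;python3 w.py w13; python3 btn.py w13
python3 - <<'E'
from h import *;import pickle
s=monitor.get_state();R=Ro.from_quat(s['tcp_rot']);e=s['eef_pos']
w=e+R.apply([.079,0,-.023]);b=R.apply([.5,0,.866]);L=np.array([.5795,-.0925,.1825])
d=L-w;print('along',d@b,'off',(d-(d@b)*b).round(4))
p=pickle.load(open('pics/w13.pkl','rb'));print('label px',proj(p,L))
g=cv2.cvtColor(cv2.imread('pics/w13.png'),6)[0:136,230:420]
for r in cv2.resize(g,(64,23),interpolation=cv2.INTER_AREA):print(''.join('#+-. '[min(4,int(v)//52)] for v in r))
E
python3 -m handwheel '[[0,0,0,0,0,0,-1],[0,0,0,0,0,0,-1],[0,0,0,0,0,0,-1],[0,0,0,0,0,0,-1],[0,0,0,0,0,0,-1],[0,0,0,0,0,0,-1],[0,0,0,0,0,0,-1],[0,0,0,0,0,0,-1],[0,0,0,0,0,0,-1],[0,0,0,0,0,0,-1],[0,0,0,0,0,0,-1],[0,0,0,0,0,0,-1]]' 70; python3 w.py w14; python3 btn.py w14
```

```text
time: 24.02
eef_pos: [0.4661, -0.0909, 0.22]
tcp_rot: [1.0, 0.001, -0.001, -0.001]
contact_force: [-0.3, -0.3, 0.2]
opening: 0.478
finger_force: 72.3
24.075 [ 0.4665 -0.0908  0.2206] [-0.  -0.2 -0.9]
w13 ([17, 15, 26, 25, 516], array([314.4, 212.1]), 167)
along 0.06988918136947425 off [-0.0009 -0.002  -0.0005]
label px [321.1447255   38.29497599]
............                .-+++-..--.           ..............
...........                .-...++++-..-..         .............
..........           ..   --..--..--++--.--.       .............
..........          .    ..--+-......--++-.    .    ............
..........              .-+-...-+-......-.   .      ............
++........             .-...-+-..-+--....    .      .           
##++......       .   .--...-...-+-..---.            .           
####+-....           .--++-......--+-.    .         .           
######--..         .......-++--.......              .           
######+--..        -+-...-...+++-...               ..           
#######+--.  .   .....---......--+-               ..            
#######+--.. ..    ......-+-......  
[... 296 characters left out ...]
---..     .-...        .         ...                     
-++-------.      ..-----.....     ....--...  .  ................
---------...........---------...--------........................
--------.............----------------...........................
-++---...................-----------............................
+---.-------------------++++++++++++++++++++++++++++-...........
+++#####################################################++-+++++
time: 25.58
eef_pos: [0.4666, -0.0915, 0.2207]
tcp_rot: [1.0, 0.001, -0.0, 0.0]
contact_force: [-0.2, 0.6, -1.8]
opening: 0.481
finger_force: 72.3
25.625 [ 0.4666 -0.0915  0.2207] [-0.8 -0.2 -1.3]
w14 ([17, 15, 26, 25, 513], array([314.5, 212.2]), 166)
```

Both scans done, no slip. Back to the pad.

```bash
python3 -m handwheel '[[-0.01,-0.1,-0.1,0,0,0,-1],[-0.02,-0.22,-0.14,0,0,0,-1],[-0.02,-0.34,-0.14,0,0,0,-1],[-0.02,-0.46,-0.14,0,0,0,-1],[-0.02,-0.58,-0.14,0,0,0,-1],[-0.02,-0.7,-0.14,0,0,0.027,-1],[-0.02,-0.82,-0.1,0,0,0.027,-1],[-0.02,-0.94,-0.05,0,0,0.027,-1],[-0.02,-0.99,0.05,0,0,0.027,-1],[-0.02,-0.99,0.05,0,0,0.027,-1]]' 70; python3 w.py w15; python3 btn.py w15
python3 - <<'E'
from h import *
print(row([.4605,.3492,.05],down(-.085)),row([.4605,.3492,.006],down(-.085)))
E
```

```text
time: 26.88
eef_pos: [0.4548, 0.3046, 0.1965]
tcp_rot: [0.999, -0.04, -0.004, 0.002]
contact_force: [-0.1, -1.5, -1.3]
opening: 0.475
finger_force: 72.2
26.925 [0.4564 0.3043 0.1991] [ 0.4 -0.3 -0.2]
w15 ([17, 15, 26, 25, 524], array([314.5, 212.1]), 225)
[ 0.0025 -0.1135  0.3724  0.0008  0.0011  0.0013] [ 0.0028 -0.1137  0.4824  0.0008  0.0011  0.0013]
```

```bash
python3 -m handwheel '[[0.003,-0.113,0.1,0,0,0,-1],[0.003,-0.113,0.22,0,0,0,-1],[0.003,-0.113,0.34,0,0,0,-1],[0.003,-0.113,0.4,0,0,0.001,-1],[0.003,-0.113,0.44,0,0,0.001,-1],[0.003,-0.113,0.44,0,0,0.001,-1]]' 70; python3 -c "
from h import *
print(row([.4605,.3492,.005],down(-.085)))"
```

```text
time: 27.68
eef_pos: [0.4631, 0.349, 0.0252]
tcp_rot: [0.999, -0.043, 0.0, 0.0]
contact_force: [-0.2, 0.4, -1.3]
opening: 0.48
finger_force: 72.3
[-0.0066  0.0001  0.0504 -0.     -0.0001 -0.0004]
```

```bash
python3 -m handwheel '[[-0.006,0,0.02,0,0,0,-1],[-0.006,0,0.035,0,0,0,-1],[-0.006,0,0.045,0,0,0,-1],[-0.006,0,0.05,0,0,0,-1],[-0.006,0,0.053,0,0,0,-1],[-0.006,0,0.053,0,0,0,-1]]' 70
```

```text
time: 28.42
eef_pos: [0.4604, 0.35, 0.005]
tcp_rot: [0.999, -0.042, 0.0, -0.0]
contact_force: [-3.2, -1.2, 6.4]
opening: 0.479
finger_force: 73.1
```

Contact at the pad. Release, rise and check.

```bash
python3 -m handwheel '[[0,0,0,0,0,0,0.1],[0,0,0,0,0,0,0.5],[0,0,0,0,0,0,1],[0,0,0,0,0,0,1],[0,0,0,0,0,0,1],[0,0,-0.1,0,0,0,1],[0,0,-0.25,0,0,0,1],[0,0,-0.4,0,0,0,1],[-0.08,0,-0.55,0,0,0,1],[-0.08,0,-0.7,0,0,0,1],[-0.08,0,-0.7,0,0,0,1]]' 40; python3 w.py w16
python3 - <<'E'
from h import *;import pickle
p=pickle.load(open('pics/w16.pkl','rb'));im=cv2.imread('pics/w16.png')
# expected pixels: pad corners & scanner points for the intended pose
c=np.array([.467,.3487,0]);R=Ro.from_euler('z',-.085).as_matrix()
o=c+R@[.0025,0,.008]
f=lambda *x:proj(p,np.array(x)).round(0).tolist()
print('pad corners exp',[f(*(c+R@[a,b,.008])) for a,b in((-.1,.045),(-.1,-.045),(.1,-.045),(.1,.045))])
print('handle back exp',[f(*(o+R@[-.08,b,.036])) for b in(.021,-.021)],'button',f(*(o+R@[.043,-.001,.038])))
x,y=map(int,f(*(c+[0,0,.03])));x0,y0=x-96,y-130;print('crop origin',x0,max(y0,0))
g=cv2.cvtColor(im,6)[max(y0,0):y+130,x0:x+96]
for r in cv2.resize(g,(g.shape[1]//3,g.shape[0]//6),interpolation=cv2.INTER_AREA):print(''.join('#+-. '[min(4,int(v)//45)] for v in r))
E
```

```text
time: 29.8
eef_pos: [0.4303, 0.354, 0.2911]
tcp_rot: [0.999, -0.042, 0.006, -0.004]
contact_force: [-0.3, -0.5, -0.0]
opening: 1.001
finger_force: 0.0
29.85 [0.4293 0.3532 0.2877] [-0.1  0.4 -0. ]
pad corners exp [[285.0, 233.0], [357.0, 233.0], [363.0, 56.0], [279.0, 56.0]]
handle back exp [[302.0, 224.0], [340.0, 224.0]] button [322.0, 109.0]
crop origin 225 23
--------------------------------.-....................----------
.................................................---------------
................................................................
................................................................
................................................................
..................-----------------------------.................
..................++++++++++++++++++++++++++++-------------.....
..................-+++++++++++++++++++++++++++-...............--
..................-++-+++++++++++++++++++++-++-...--------------
..................-++-++++++++++++++++-++++-++-.................
..................-++-#+++++++++++++++++#++-++..................
.........----------
[... 1360 characters left out ...]
++++++##+##+++--------+++##+##+++++++-............
............-+++++-+########++++++++########+++++++-------------
.............--+++-+++++++++++++++++++++++++++++++--............
..............--++++++++++++++++++++++++++++++++++-.............
...............--++++++++++++++++++++++++++----++++--...........
.................-++++++++++++++++++++++----...-++++--..........
..................--++++++++++++++++++-----------+++++--........
...................--+++++++++++++----------------+++++--.......
.....................--+++++++++-------............---++--......
.......................-------....................---------.....
.........................------...............--------+++++-....
```

The scanner is centred and aligned on the pad as predicted. One quick scene check of the lever, then hand in.

Run:
```python
from h import *
s,_=snap('scene');a=cv2.imread('pics/s5.png')[:,:,::-1].astype(int);d=(abs(s.astype(int)-a).max(2)>60).astype(np.uint8)
m=(s[258:302,186:230].max(2)<45).astype(np.uint8);n,l,st,ce=cv2.connectedComponentsWithStats(m);i=1+np.argmax(st[1:,4]);print('ball',ce[i]+[186,258])
b=cv2.imread('pics/s3.png')[:,:,::-1].astype(int)
for nm,(x,y) in dict(weight=(357,278),canister=(114,315),box=(520,250),loupe=(218,303),brush=(290,297)).items():
    print(nm,int((abs(s.astype(int)-b).max(2)[y-14:y+14,x-14:x+14]>60).sum()))
print(ctrl.sign_off())
```

```text
ball [208.83443709 279.56953642]
weight 0
canister 0
box 0
loupe 298
brush 10
the job is handed in; nothing more can be done
None
```

I finished the sequence in order and handed it in. I threw the lever to PURGE, pressed home the caps on tubes 3 and 4 (the only two there), and brought the lever back to HOLD. I then held the scanner on label 3 and on label 4 for about 1.5 s each, and laid it centred on the black pad. The robot gives no read signal, so the two scans rest on measured beam alignment. In the last scene check the weight, box and jar were unchanged and the brush nearly so; the loupe's patch of the image had changed, most likely because the lever in front of it had moved.

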